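# Seat and lock an injector carrier in the setting fixture

## Task

Push the injector carrier board along its rails with a fingertip, towards the swing-arm end of the fixture, until it drops into its locating notches and sits level between the guides. Then push the keeper arm by its pin over the board, right round to its stop. Never lift the board off its rails or drive it on past the notches, leave the loose parts standing and lying around where they are, and finish clear of everything.

Things in the scene. Friction and masses are not known exactly. Their poses are not given: they have to be found in the camera images.
- bed: Fixture: dark steel base plate, x -127 to 108, y +-210, 12 mm thick, fixed on the table; origin on the table under the middle of the rails. y runs along the rails; the board travels to -y. Four rails, 12 mm wide, at x +-28 and +-50 mm, top at z 30 mm, y +-200 mm. Guide walls along both sides at x +-62 to +-70 mm, top at z 46 mm.
- board: Carrier board, loose on the rails: aluminium, 120 (x) x 130 (y, along the rails) x 14 mm, 0.4 to 0.8 kg (2 to 7 N to push), on four 8 mm feet, 1.7 mm side play. Origin: middle, at the feet's undersides; axes as the bed's. Origin 30 mm above the table when riding (top 6 mm proud of the guides), 24 mm seated (flush). A black injector lies fixed on it at x -26 mm, top 58 mm above origin.
- board_tab (a point): Middle of the push face of the board's upright tab at its trailing (+y) end: a plate 60 mm wide (x), 6 mm thick, from the board's top to 52 mm above its origin. The point is 65 mm along +y from the board's origin and 37 mm above it; the face is flush with the board's trailing edge and looks to +y. Behind it, between the guides, are only the rails.
- home (a point): Point of the fixture where the board's origin lies when seated: bed x 0, y -40, z 24 mm; axes as the bed's. The board starts 70 to 160 mm from it, towards +y. The rails' notches are 20 mm long, 6 mm deep: the board drops level when its four 14 mm long feet meet them, and their square far edges then stop it.
- keeper (a joint): Keeper arm: flat steel bar 18 x 8 mm, underside 49 mm above the table, turning level about the pivot point. 0: points along the bed's -y, beside the rails (starts 0 to 0.35 rad); grows clockwise from above to its stop at 1.571, pointing along the bed's -x, over the seated board (3 mm clear; a riding board blocks it). 1 N at the pin turns it; stays where left.
- keeper_pin (a point): Top of the upright pin (12 mm diameter, 36 mm tall, standing on the arm from 57 to 93 mm above the table) near the keeper arm's free end, 58 mm from the pivot.
- keeper_pivot (a point): Pivot axis of the keeper arm, at the arm's underside: bed x 86, y -85 mm, 49 mm above the table.
- nozzle_body: Loose bystander: stepped steel nozzle body standing on the base plate's free ledge (bed x about -100 mm), 26 mm diameter, 46 mm tall; origin under its middle.
- valve_disc: Loose bystander: brass disc 28 mm diameter, 7 mm thick, flat on the same ledge; origin under its middle.
- injector_a: Loose bystander: injector standing on the table beyond the fixture, 34 mm diameter, 105 mm tall; origin under its middle.
- injector_b: Loose bystander: a second such injector, alike.
- micrometer: Loose bystander: micrometer lying on the table to the robot's left, 150 x 50 x 16 mm; origin in its frame's opening, on the table.
- screwdriver: Loose bystander: screwdriver lying on the table beyond the fixture.
- oil_cup: Loose bystander: steel cup 70 mm wide, 75 mm tall, standing on the table beyond the swing-arm end; origin under its middle.

How it is judged:
By the outcome, as a careful person would: the job done as asked, in the order asked, and still so for the second after the job is handed in, with the robot touching nothing.
It also fails if it takes over 58 s, if anything falls off the work surface, if the arm or the gripper's body presses on something with over 40 N, if the wrist force passes 120 N, or if a joint passes its speed limit or range.

## Robot

A 6-joint arm with a two-finger parallel gripper is mounted at the origin on the work surface. World frame = base frame: x ahead of the robot, y to its left, z up, the work surface at z = 0. Lengths are in m, angles in rad, forces in N, time in s.
With the tool pointing down it reaches from about 0.375 to 0.9 m from the base axis. Payload 3.1 kg.
Tool frame: the origin (TCP) lies midway between the tips of the shut fingers; the grasp point (between the pads) lies 19 mm behind it; z points along the fingers, y is the line along which they close (so a half turn about z gives the same grasp; the last joint's range is limited). The gripper opens to 85 mm and grips with 20 to 120 N. Pads are 22 mm wide; open, the fingers measure 114 mm over their backs; the gripper's body (76 mm by 85 mm) begins 54 mm behind the grasp point. The pads swing forward as they close: fully open they stand 13 mm farther back than shut.
Start: joints at [1.161, 0.527, 1.433, -0, 1.181, -0.178], TCP at [0.144, 0.608, 0.231] pointing down, gripper open.
Joint ranges: [-3.08, 3.08], [-0.75, 2.2], [0.22, 2.44], [-1.43, 4.57], [0, 2.65], [-2.85, 2.85]. Speed limits (rad/s): [2.79, 2.79, 3.14, 3.14, 3.14, 3.14].

## Interface

Orientations are given as a unit quaternion [x, y, z, w].
In Python, from station import manip gives the robot as it stands. The module is installed in compiled form; this text tells all that it offers.
- The arm moves only by the tool apply_moves, never from a script. Its arguments are lists of equal length, an entry for each row: "claw": the gripper's target within -1 to 1 (fully open at 1, half-way at 0, shut at -1); "travel": the shift along the tool's x, y, z scaled (see below), a list of three; "turn": the turn, a rotation vector about the tool's x, y, z scaled (see below), a list of three. In form: {"claw": [claw, ...], "travel": [[dx, dy, dz], ...], "turn": [[rx, ry, rz], ...]}. A call has 1 to 5 rows; each row is the pose to reach, as a shift and turn from the pose commanded when the call began, along the tool's axes at that moment, turning the shorter way round; what a row does not reach only later rows make up. The controller multiplies each number of a shift by 800 mm and each number of a turn by 180 degrees. A row lasts 1/12 s, in which the tool goes at most 41.7 mm and 7.16 degrees, less where a joint would pass 70% of its speed; a pose out of reach is approached as far as the arm can. A call with a number of a shift or a turn outside -1 to 1 is refused whole. A call with a gripper value outside its range is refused whole. The fingers move at their own pace and stop on an object; "newtons" is the grip in N (left out, the last holds). Time passes only in rows, so rows that repeat a pose let the fingers close. It gives the time, the measured TCP pose, the force, the opening and the grip force at its end, in the units of the state.
- manip.sense(): the state, without advancing time (a new reading comes with each control period).
- manip.snapshot(name): name is "side" or "top"; returns a dict with "pixels" (480x640x3 uint8, red, green, blue), "depth" (480x640 float32, m along the optical axis (not along the pixel's ray), 0 where there is no reading), "intrinsics" (3x3 intrinsics, pixels), "k1" (the pictures are not rectified: a ray, as slopes to the right and down, at radius r is drawn at 1 + k1 r^2 times it, then the intrinsics apply), "R" (3x3) and "t" (3): a world point X has camera coordinates R X + t. Camera axes: x right, y down, z forward; pixel columns grow to the right and rows downward; lengths in m; the calibration is good to about 2 mm. A picture is of the moment at which its call begins.
- manip.sign_off(): hands the job in; it is judged then, once.
The state is a dict: "t": time; "q": joint angles; "qd": joint speeds; "tau": joint torques, N m; "tcp_pos": TCP position; "tool_rot": TCP orientation; "force": force on the tool from outside, world axes, zero at the start; "ft_torque": the same for the moment, N m; "finger_gap": opening from 0.0 (shut) to 1.0 (fully open); "gripper_force": force on a finger pad.
Only numpy, scipy, OpenCV 4.12 (cv2) and the standard library are available. Lean on these libraries where they do the work, as an engineer would, in place of code of your own. Each camera call takes 0.05 s, during which the arm holds its last target. There are 200 camera calls.

## Working session

There is one attempt and no reset: what is moved stays moved. The work goes in short steps, Python scripts to look and compute and a tool call to move; the robot and the scene stay as the last step left them, time stands still between calls to the robot, and variables do not carry over. Pictures are saved under pics/ and viewed, at most 10 in all, crops included, and the job is handed in when it is done.

Besides the shell and the picture viewer there is one more tool, called after ">>>" by a JSON object that holds its "name" and its "arguments", one argument or row to a line. apply_moves: Moves the arm, as the interface text tells. Shifts and turns lie within -1 to 1; 1 stands for 800 mm of shift or 180 degrees of turn. Its arguments: {"type":"object","properties":{"claw":{"type":"array","items":{"type":"number"}},"travel":{"type":"array","items":{"type":"array","items":{"type":"number"}}},"turn":{"type":"array","items":{"type":"array","items":{"type":"number"}}},"newtons":{"type":"number"}},"required":["claw","travel","turn"]}

```bash
mkdir -p pics; cat > h.py <<'E'
import numpy as np, cv2
from station import manip
def snap(n,f=None):
    s=manip.snapshot(n)
    if f: cv2.imwrite(f,s["pixels"][:,:,::-1])
    return s
def cloud(s):
    K=np.array(s["intrinsics"]);h,w=s["depth"].shape
    u,v=np.meshgrid(np.arange(w),np.arange(h))
    p=np.stack([u,v],-1).reshape(-1,1,2).astype(float)
    xd=(p[:,0,0]-K[0,2])/K[0,0];yd=(p[:,0,1]-K[1,2])/K[1,1]
    x,y=xd.copy(),yd.copy()
    for _ in range(8):
        g=1+s["k1"]*(x*x+y*y);x=xd/g;y=yd/g
    d=s["depth"].ravel()
    P=np.stack([x*d,y*d,d],1)
    W=(P-np.array(s["t"]))@np.array(s["R"])
    W[d==0]=np.nan
    return W.reshape(h,w,3)
E
python3 - <<'E'
from h import *
for n in("top","side"):
    s=snap(n,f"pics/{n}0.png");W=cloud(s);np.save(n+"0.npy",W)
    print(n,s["k1"],np.array(s["intrinsics"]).tolist(),-np.array(s["R"]).T@s["t"])
    for v in range(40,480,80): print([tuple(np.round(W[v,u]*1000).tolist()) for u in range(60,640,130)])
print(manip.sense())
E
```

```text
top -0.07663103045008704 [[435.1428791811578, 0.0, 321.3464727671784], [0.0, 435.1428791811578, 234.00626071311382], [0.0, 0.0, 1.0]] [0.53713271 0.03068226 0.95812433]
[(1499.0, 1045.0, -752.0), (1480.0, 494.0, -755.0), (1475.0, -45.0, -758.0), (1476.0, -594.0, -750.0), (1500.0, -1189.0, -754.0)]
[(878.0, 583.0, 7.0), (865.0, 281.0, 19.0), (868.0, -8.0, -2.0), (869.0, -310.0, -6.0), (823.0, -535.0, 138.0)]
[(688.0, 554.0, 43.0), (689.0, 284.0, -1.0), (671.0, -1.0, 89.0), (681.0, -299.0, -3.0), (678.0, -614.0, -1.0)]
[(517.0, 575.0, -1.0), (513.0, 284.0, -2.0), (508.0, -0.0, 14.0), (501.0, -291.0, -0.0), (492.0, -599.0, 4.0)]
[(342.0, 573.0, 2.0), (340.0, 285.0, 1.0), (333.0, 3.0, -2.0), (323.0, -286.0, -2.0), (309.0, -593.0, -1.0)]
[(166.0, 577.0, -1.0), (167.0, 288.0, -0.0), (161.0, 6.0, 2.0), (148.0, -280.0, 2.0), (125.0, -590.0, -2.0)]
side -0.09511934724946765 [[507.3039135452028, 0.0, 312.9844310600701], [0.0, 507.3039135452028, 245.97192644429484], [0.0, 0.0, 1.0]] [ 0.13788595 -0.45734212  0.76239574]
[(732.0, 1903.0, -202.0), (1422.0, 1984.0, -443.0), (2250.0, 1834.0, -631.0
[... 596 characters left out ...]
588.0, -508.0, 117.0)]
{'t': 0.1, 'q': array([ 1.16049912e+00,  5.28398116e-01,  1.43378847e+00,  1.82520399e-06,
        1.18138992e+00, -1.78494935e-01]), 'qd': array([ 0.00043413, -0.00259543, -0.0031408 , -0.00069735, -0.00121472,
        0.00025679]), 'tau': array([-7.99266691e-04, -4.43305743e+01, -1.78585446e+01, -2.57683332e-04,
        3.87923777e-03,  1.03963611e-06]), 'tcp_pos': array([0.14328741, 0.60768712, 0.23041161]), 'tool_rot': array([ 1.15642116e-01,  9.93290450e-01, -9.49008986e-04, -2.88627712e-04]), 'force': array([ 0.16631381, -0.9154608 ,  0.09087012]), 'ft_torque': array([-0.01920036, -0.01313802, -0.09949344]), 'gripper_force': 0.0, 'finger_gap': 1.0014984029412428}
```

View pics/top0.png

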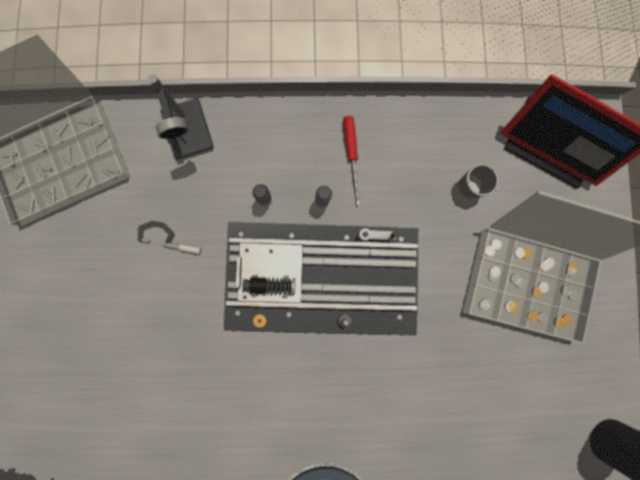

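View pics/side0.png

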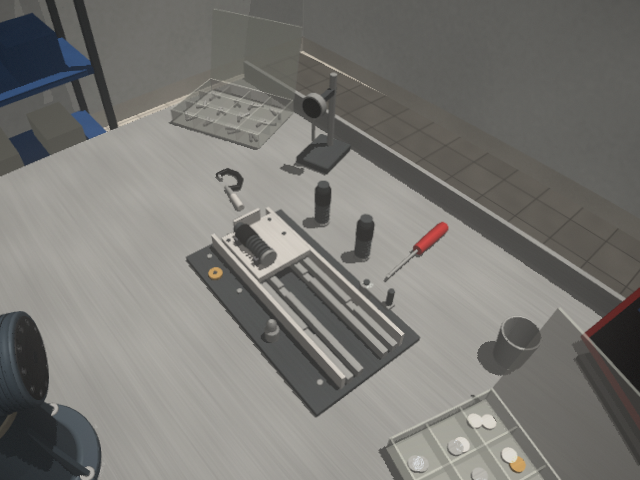

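The top view shows the bed spanning px (225–418, 222–334), with −y to the right. The board is at about (270,272), its tab at the left edge (238,272), and the keeper pin and arm are near (365–395,234). The side view agrees: the pin is upright at (390,297) and the bystanders are clear of the rails.

```bash
python3 - <<'E'
from h import *
W=np.load("top0.npy"); 
# base plate
uu,vv=np.meshgrid(np.arange(640),np.arange(480))
R=(uu>205)&(uu<435)&(vv>205)&(vv<350)
z=W[:,:,2]
m=R&(z>0.0075)&(z<0.1)
m=cv2.morphologyEx(m.astype(np.uint8),cv2.MORPH_OPEN,np.ones((5,5)))
n,l,st,_=cv2.connectedComponentsWithStats(m);k=1+np.argmax(st[1:,4]);m=(l==k)
P=W[m][:,:2].astype(np.float32)
r=cv2.minAreaRect(P*1000);print("plate",r)
# walls: z 40..50, two lines
a=R&(abs(z-.046)<.005)
for lo,hi in((236,246),(298,312)):
    q=W[a&(vv>=lo)&(vv<=hi)];
    f=np.polyfit(q[:,1],q[:,0],1);print("wall",len(q),f,np.std(q[:,0]-np.polyval(f,q[:,1])),np.median(q[:,2]))
b=W[R&(abs(z-.052)<.003)&(uu>225)&(uu<305)&(vv>245)&(vv<300)]
print("board top",len(b),np.percentile(b,[1,50,99],axis=0))
t=W[R&(z>.07)&(uu<246)];print("tab",len(t),np.percentile(t,[2,50,98],axis=0))
for n,(u0,u1,v0,v1) in {"top":(350,400,222,246),"side":(355,400,270,312)}.items():
    W=np.load(n+"0.npy")[v0:v1,u0:u1];q=W[(W[...,2]>.065)&(W[...,2]<.11)];print("pin",n,len(q),np.percentile(q,[5,50,95],axis=0))
    q=W[(W[...,2]>.05)&(W[...,2]<.065)];print("arm",n,len(q),np.percentile(q,[5,50,95],axis=0))
W=np.load("side0.npy");z=W[...,2];q=W[200:240,225:275].reshape(-1,3);q=q[(q[:,2]>.07)];print("tab side",len(q),np.percentile(q,[2,50,98],axis=0))
for n in("top","side"):
    s=cv2.imread(f"pics/{n}0.png");
    c=s[215:260,335:425] if n=="top" else s[255:330,330:430]
    cv2.imwrite(f"pics/c_{n}.png",cv2.resize(c,None,fx=6,fy=6,interpolation=2))
a=cv2.imread("pics/c_top.png");b=cv2.imread("pics/c_side.png");h=np.zeros((720,600,3),np.uint8);h[:270,:540]=a;h[270:,:]=b
cv2.imwrite("pics/c.png",cv2.resize(h,(500,600)))
E
```

```text
plate ((511.0394287109375, -3.808441162109375), (419.38458251953125, 233.77212524414062), 87.15238952636719)
wall 812 [0.03808382 0.58655278] 0.0037560830149235384 0.0452849230965572
wall 868 [0.05816684 0.45786901] 0.0037902341615594255 0.045365796610220596
board top 2244 [[0.47179874 0.04015962 0.04911913]
 [0.54046653 0.10187657 0.05131473]
 [0.5818967  0.16777727 0.05456502]]
tab 159 [[0.49494275 0.15234405 0.07108328]
 [0.5191012  0.16540447 0.0805194 ]
 [0.55890638 0.17022105 0.08423389]]
pin top 37 [[ 0.59503255 -0.15646347  0.06918205]
 [ 0.59904616 -0.15039718  0.09017616]
 [ 0.60330847 -0.14695886  0.09239767]]
arm top 285 [[ 0.59250781 -0.14806673  0.05296038]
 [ 0.60050965 -0.1138396   0.05590787]
 [ 0.6092719  -0.08781804  0.06022209]]
pin side 106 [[ 0.59240604 -0.15825651  0.06635647]
 [ 0.59557631 -0.15481786  0.08432075]
 [ 0.60275078 -0.14870833  0.09468408]]
arm side 405 [[ 0.59062546 -0.15849474  0.05281205]
 [ 0.59773595 -0.11907781  0.05790716]
 [ 0.60880648 -0.08828672  0.06204257]]
tab side 501 [[0.48653145 0.09653212 0.07114905]
 [0.50449291 0.13842467 0.08295291]
 [0.55567651 0.16777057 0.09008605]]
```

View pics/c.png

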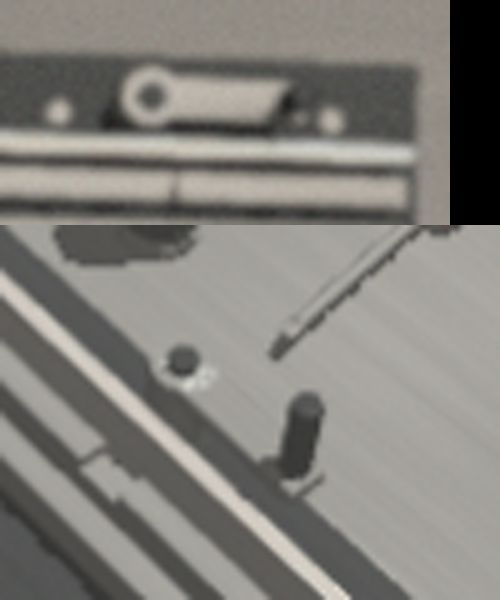

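Estimates, checked against the given sizes:
- **Bed:** origin about (521, −4) mm, yaw about −0.05 rad.
- **Board:** about 148 mm from home.
- **Keeper:** pin about 59 mm from the pivot, so its angle is near 0.

Next I'll write the move helper.

```bash
cat >> h.py <<'E'
from scipy.spatial.transform import Rotation as Ro
O=np.array([.521,-.004]);YAW=-.05
c,s_=np.cos(YAW),np.sin(YAW);B=np.array([[c,-s_],[s_,c]])
def w2b(p): return (np.asarray(p)[...,:2]-O)@B
def b2w(x,y): return O+B@np.array([x,y])
def plan(bx,by,z,yawdeg):  # bed mm, world z mm, tool-x direction in bed frame deg
    s=manip.sense();R0=Ro.from_quat(s["tool_rot"])
    y=np.deg2rad(yawdeg)+YAW;x=np.array([np.cos(y),np.sin(y),0]);zz=np.array([0,0,-1.])
    R1=Ro.from_matrix(np.stack([x,np.cross(zz,x),zz],1))
    p=np.array([*b2w(bx/1e3,by/1e3),z/1e3])
    d=R0.inv().apply(p-s["tcp_pos"])/.8;r=(R0.inv()*R1).as_rotvec()/np.pi
    print("travel",np.round(d,4).tolist(),"turn",np.round(r,4).tolist())
def st():
    s=manip.sense();p=w2b(s["tcp_pos"])*1e3
    x=Ro.from_quat(s["tool_rot"]).apply([1,0,0]);
    print("t",round(s["t"],2),"bed",p.round(1),"z",round(s["tcp_pos"][2]*1e3,1),"yaw",round(np.rad2deg(np.arctan2(x[1],x[0])-YAW),1),"F",s["force"].round(1),"gap",round(s["finger_gap"],2))
E
python3 -c "
from h import *
st();plan(0,205,160,90)"
```

```text
t 0.1 bed [-407.8  592. ] z 230.4 yaw 169.6 F [ 0.2 -0.9  0.1] gap 1.0
travel [-0.5889, -0.3835, 0.0886] turn [-0.0006, 0.0003, 0.4421]
```

>>> {"name": "apply_moves", "arguments": {
  "claw": [-1, -1, -1, -1, -1],
  "travel": [
    [-0.589, -0.3835, 0.0886],
    [-0.589, -0.3835, 0.0886],
    [-0.589, -0.3835, 0.0886],
    [-0.589, -0.3835, 0.0886],
    [-0.589, -0.3835, 0.0886]
  ],
  "turn": [
    [0, 0, 0.442],
    [0, 0, 0.442],
    [0, 0, 0.442],
    [0, 0, 0.442],
    [0, 0, 0.442]
  ]
}}

```text
t: 0.52
tcp_pos: [0.2868, 0.4571, 0.2047]
tool_rot: [0.418, 0.909, -0.0, -0.0]
force: [-0.2, 0.4, 0.2]
finger_gap: 0.3
gripper_force: 0.0
```

```bash
python3 -c "
from h import *
st();plan(0,205,160,90)"
```

```text
t 0.52 bed [-257.   448.8] z 204.7 yaw 133.5 F [-0.2  0.4  0.2] gap 0.3
travel [-0.4422, 0.0235, 0.0559] turn [-0.0002, 0.0001, 0.2415]
```

>>> {"name": "apply_moves", "arguments": {
  "claw": [-1, -1, -1, -1, -1],
  "travel": [
    [-0.442, 0.0235, 0.056],
    [-0.442, 0.0235, 0.056],
    [-0.442, 0.0235, 0.056],
    [-0.442, 0.0235, 0.056],
    [-0.442, 0.0235, 0.056]
  ],
  "turn": [
    [0, 0, 0.2415],
    [0, 0, 0.2415],
    [0, 0, 0.2415],
    [0, 0, 0.2415],
    [0, 0, 0.2415]
  ]
}}

```text
t: 0.93
tcp_pos: [0.4305, 0.3082, 0.1787]
tool_rot: [0.677, 0.736, -0.0, -0.0]
force: [0.3, 0.5, 0.0]
finger_gap: -0.005
gripper_force: 0.0
```

```bash
python3 -c "
from h import *
st();plan(0,205,130,90)"
```

```text
t 0.93 bed [-106.   307.3] z 178.7 yaw 97.6 F [0.3 0.5 0. ] gap -0.01
travel [-0.1442, 0.1144, 0.0608] turn [-0.0002, 0.0001, 0.0423]
```

>>> {"name": "apply_moves", "arguments": {
  "claw": [-1, -1, -1, -1, -1],
  "travel": [
    [-0.144, 0.1145, 0.061],
    [-0.144, 0.1145, 0.061],
    [-0.144, 0.1145, 0.061],
    [-0.144, 0.1145, 0.061],
    [-0.144, 0.1145, 0.061]
  ],
  "turn": [
    [0, 0, 0.0423],
    [0, 0, 0.0423],
    [0, 0, 0.0423],
    [0, 0, 0.0423],
    [0, 0, 0.0423]
  ]
}}

```text
t: 1.35
tcp_pos: [0.5351, 0.1989, 0.1282]
tool_rot: [0.724, 0.689, -0.0, 0.001]
force: [-0.1, 0.9, -0.1]
finger_gap: -0.003
gripper_force: 0.0
```

```bash
python3 -c "
from h import *
st();plan(0,205,60,90)
s=snap('side','pics/s1.png')
c=s['pixels'][100:330,160:440,::-1];cv2.imwrite('pics/s1c.png',cv2.resize(c,None,fx=2.5,fy=2.5))"
```

```text
t 1.35 bed [  3.9 203.3] z 128.2 yaw 90.0 F [-0.1  0.9 -0.1] gap -0.0
travel [0.0022, -0.0049, 0.0853] turn [0.0003, 0.0004, 0.0002]
```

View pics/s1c.png

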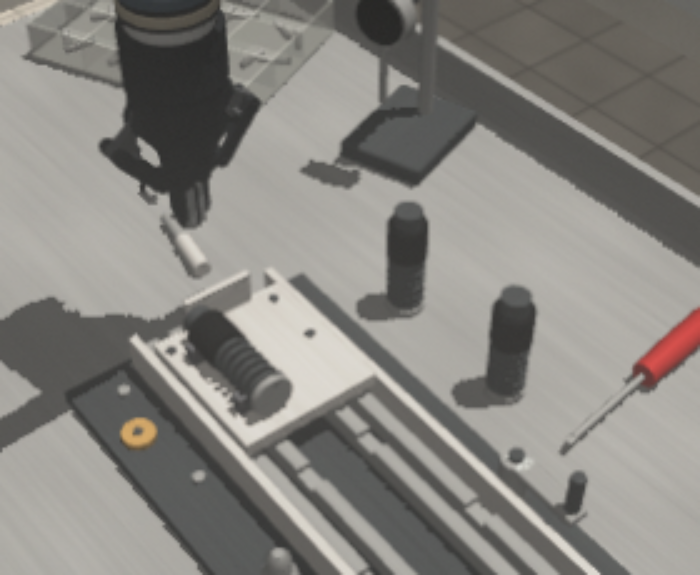

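The gripper (crop px ~190,215) hangs behind the tab (220,290) with clearance. I'll lower it.

>>> {"name": "apply_moves", "arguments": {
  "claw": [-1, -1, -1, -1],
  "travel": [
    [0.002, -0.005, 0.043],
    [0.002, -0.005, 0.0853],
    [0.002, -0.005, 0.0853],
    [0.002, -0.005, 0.0853]
  ],
  "turn": [
    [0, 0, 0],
    [0, 0, 0],
    [0, 0, 0],
    [0, 0, 0]
  ]
}}

```text
t: 1.73
tcp_pos: [0.5248, 0.2056, 0.0608]
tool_rot: [0.722, 0.692, -0.002, -0.002]
force: [-0.6, 0.2, 0.5]
finger_gap: 0.001
gripper_force: 0.0
```

```bash
python3 -c "
from h import *
st();plan(0,160,60,90)"
```

```text
t 1.73 bed [ -6.7 209.6] z 60.8 yaw 90.4 F [-0.6  0.2  0.5] gap 0.0
travel [-0.062, 0.008, 0.001] turn [-0.0017, 0.0003, 0.0023]
```

>>> {"name": "apply_moves", "arguments": {
  "claw": [-1, -1, -1, -1, -1],
  "travel": [
    [-0.008, 0.005, 0.001],
    [-0.016, 0.005, 0.001],
    [-0.024, 0.005, 0.001],
    [-0.032, 0.005, 0.001],
    [-0.04, 0.005, 0.001]
  ],
  "turn": [
    [0, 0, 0],
    [0, 0, 0],
    [0, 0, 0],
    [0, 0, 0],
    [0, 0, 0]
  ]
}}

```text
t: 2.15
tcp_pos: [0.5311, 0.1732, 0.0631]
tool_rot: [0.723, 0.691, 0.002, 0.001]
force: [0.8, 5.5, 3.7]
finger_gap: -0.001
gripper_force: 2.6
```

```bash
python3 -c "
from h import *
st()"
```

```text
t 2.15 bed [  1.3 177.5] z 63.1 yaw 90.3 F [0.8 5.5 3.7] gap -0.0
```

>>> {"name": "apply_moves", "arguments": {
  "claw": [-1, -1, -1, -1, -1],
  "travel": [
    [-0.01, 0, 0],
    [-0.02, 0, 0],
    [-0.03, 0, 0],
    [-0.04, 0, 0],
    [-0.05, 0, 0]
  ],
  "turn": [
    [0, 0, 0],
    [0, 0, 0],
    [0, 0, 0],
    [0, 0, 0],
    [0, 0, 0]
  ]
}}

```text
t: 2.57
tcp_pos: [0.5291, 0.1331, 0.0627]
tool_rot: [0.723, 0.691, 0.002, 0.001]
force: [0.1, 6.1, 4.2]
finger_gap: 0.001
gripper_force: 2.7
```

```bash
python3 -c "
from h import *
st()"
```

```text
t 2.57 bed [  1.2 137.4] z 62.7 yaw 90.3 F [0.1 6.1 4.2] gap 0.0
```

>>> {"name": "apply_moves", "arguments": {
  "claw": [-1, -1, -1, -1, -1],
  "travel": [
    [-0.01, 0, 0],
    [-0.02, 0, 0],
    [-0.03, 0, 0],
    [-0.04, 0, 0],
    [-0.05, 0, 0]
  ],
  "turn": [
    [0, 0, 0],
    [0, 0, 0],
    [0, 0, 0],
    [0, 0, 0],
    [0, 0, 0]
  ]
}}

```text
t: 2.98
tcp_pos: [0.527, 0.0931, 0.0625]
tool_rot: [0.723, 0.691, 0.001, 0.0]
force: [-0.7, 5.9, 4.0]
finger_gap: 0.001
gripper_force: 2.5
```

>>> {"name": "apply_moves", "arguments": {
  "claw": [-1, -1, -1, -1, -1],
  "travel": [
    [-0.008, 0, 0],
    [-0.016, 0, 0],
    [-0.024, 0, 0],
    [-0.032, 0, 0],
    [-0.04, 0, 0]
  ],
  "turn": [
    [0, 0, 0],
    [0, 0, 0],
    [0, 0, 0],
    [0, 0, 0],
    [0, 0, 0]
  ]
}}

```text
t: 3.4
tcp_pos: [0.5251, 0.061, 0.062]
tool_rot: [0.723, 0.691, 0.001, 0.0]
force: [1.1, 5.0, 3.8]
finger_gap: -0.002
gripper_force: 2.7
```

```bash
cat >> h.py <<'E'
def board(): # board top height and leading/trailing y from the side view
    W=cloud(snap("side"));b=w2b(W)*1e3;z=W[...,2]*1e3
    for x0,x1 in((0,20),(20,40),(40,56)):
        for nm,lo,hi in(("lead",None,None),):
            m=(b[...,0]>x0)&(b[...,0]<x1)&(abs(z-50)<9)&(b[...,1]>-110)&(b[...,1]<180)
            q=b[m][:,1];zz=z[m]
            if len(q)<20: print("few");continue
            l=q.min() if len(q)<50 else np.percentile(q,1)
            print(x0,len(q),"y",np.percentile(q,[1,99]).round(1),"z lead",np.median(zz[q<l+35]).round(1),"z trail",np.median(zz[(q>l+60)&(q<l+110)]).round(1))
E
python3 -c "
from h import *
st();board()"
```

```text
t 3.4 bed [ 0.9 65.1] z 62.0 yaw 90.3 F [1.1 5.  3.8] gap -0.0
0 570 y [-75.2  49.9] z lead 53.2 z trail 53.5
20 614 y [-75.1  50.9] z lead 53.1 z trail 53.6
40 479 y [-75.1  52.8] z lead 53.1 z trail 53.5
```

>>> {"name": "apply_moves", "arguments": {
  "claw": [-1, -1, -1, -1, -1],
  "travel": [
    [-0.005, 0, 0],
    [-0.01, 0, 0],
    [-0.015, 0, 0],
    [-0.02, 0, 0],
    [-0.024, 0, 0]
  ],
  "turn": [
    [0, 0, 0],
    [0, 0, 0],
    [0, 0, 0],
    [0, 0, 0],
    [0, 0, 0]
  ]
}}

```text
t: 3.87
tcp_pos: [0.5241, 0.042, 0.0617]
tool_rot: [0.723, 0.691, 0.0, -0.0]
force: [0.1, 4.8, 4.0]
finger_gap: 0.0
gripper_force: 2.6
```

>>> {"name": "apply_moves", "arguments": {
  "claw": [-1, -1, -1, -1, -1],
  "travel": [
    [-0.0015, 0, 0],
    [-0.003, 0, 0],
    [-0.0045, 0, 0],
    [-0.006, 0, 0],
    [-0.006, 0, 0]
  ],
  "turn": [
    [0, 0, 0],
    [0, 0, 0],
    [0, 0, 0],
    [0, 0, 0],
    [0, 0, 0]
  ]
}}

```text
t: 4.28
tcp_pos: [0.5237, 0.0372, 0.0614]
tool_rot: [0.722, 0.691, 0.0, -0.0]
force: [0.6, 4.4, 4.3]
finger_gap: 0.003
gripper_force: 2.1
```

```bash
python3 -c "
from h import *
st();board()"
```

```text
t 4.28 bed [ 0.7 41.3] z 61.4 yaw 90.3 F [0.6 4.4 4.3] gap 0.0
0 595 y [-99.1  25.8] z lead 53.1 z trail 53.4
20 642 y [-99.   27.5] z lead 53.1 z trail 53.4
40 499 y [-99.2  29.3] z lead 53.0 z trail 53.5
```

>>> {"name": "apply_moves", "arguments": {
  "claw": [-1, -1, -1, -1, -1],
  "travel": [
    [-0.001, 0, 0],
    [-0.002, 0, 0],
    [-0.003, 0, 0],
    [-0.004, 0, 0],
    [-0.004, 0, 0]
  ],
  "turn": [
    [0, 0, 0],
    [0, 0, 0],
    [0, 0, 0],
    [0, 0, 0],
    [0, 0, 0]
  ]
}}

```text
t: 4.75
tcp_pos: [0.5235, 0.0339, 0.0612]
tool_rot: [0.722, 0.691, -0.0, -0.0]
force: [0.4, 5.2, 3.3]
finger_gap: -0.001
gripper_force: 2.2
```

```bash
python3 -c "
from h import *
st();board()"
```

```text
t 4.75 bed [ 0.6 38. ] z 61.2 yaw 90.4 F [0.4 5.2 3.3] gap -0.0
0 592 y [-102.6   23.4] z lead 53.1 z trail 53.3
20 645 y [-102.4   23.5] z lead 52.8 z trail 53.2
40 503 y [-102.2   26.8] z lead 52.7 z trail 53.3
```

>>> {"name": "apply_moves", "arguments": {
  "claw": [-1, -1, -1, -1, -1],
  "travel": [
    [-0.001, 0, 0],
    [-0.002, 0, 0],
    [-0.003, 0, 0],
    [-0.003, 0, 0],
    [-0.003, 0, 0]
  ],
  "turn": [
    [0, 0, 0],
    [0, 0, 0],
    [0, 0, 0],
    [0, 0, 0],
    [0, 0, 0]
  ]
}}

```text
t: 5.22
tcp_pos: [0.5234, 0.0311, 0.061]
tool_rot: [0.722, 0.691, -0.0, -0.0]
force: [0.2, 0.7, 0.1]
finger_gap: -0.002
gripper_force: 0.4
```

```bash
python3 -c "
from h import *
st();board()"
```

```text
t 5.22 bed [ 0.6 35.2] z 61.0 yaw 90.4 F [0.2 0.7 0.1] gap -0.0
0 606 y [-105.2   20.2] z lead 47.1 z trail 47.5
20 620 y [-105.    20.8] z lead 47.2 z trail 47.6
40 490 y [-105.1   23.2] z lead 47.0 z trail 47.5
```

The board has dropped 6 mm on the +x side and sits level at home. Now I'll retreat and rise.

>>> {"name": "apply_moves", "arguments": {
  "claw": [-1, -1, -1, -1, -1],
  "travel": [
    [0.015, 0, 0],
    [0.03, 0, 0],
    [0.03, 0, -0.04],
    [0.03, 0, -0.09],
    [0.03, 0, -0.13]
  ],
  "turn": [
    [0, 0, 0],
    [0, 0, 0],
    [0, 0, 0],
    [0, 0, 0],
    [0, 0, 0]
  ]
}}

```text
t: 5.68
tcp_pos: [0.5245, 0.0568, 0.1666]
tool_rot: [0.722, 0.692, -0.0, -0.0]
force: [1.9, 0.2, 0.2]
finger_gap: 0.001
gripper_force: 0.0
```

```bash
python3 -c "
from h import *
st();plan(125,-143,165,180)
print(w2b([[.599,-.1515],[.5965,-.1545]])*1e3)
s=snap('side','pics/s2.png')
c=s['pixels'][180:430,180:440,::-1];cv2.imwrite('pics/s2c.png',cv2.resize(c,None,fx=2.2,fy=2.2));board()
W=cloud(s);b=w2b(W)*1e3;z=W[...,2]*1e3
for y0 in(-100,-80,-20,0):
  m=(b[...,0]>-58)&(b[...,0]<-46)&(b[...,1]>y0)&(b[...,1]<y0+20)&(z>35)&(z<60);print(y0,m.sum(),np.median(z[m]))
m=(b[...,0]>70)&(b[...,0]<105)&(b[...,1]>-160)&(b[...,1]<-125)&(z>72)&(z<96);print('pin',m.sum(),np.median(b[m],0))
"
```

```text
t 5.68 bed [ 0.4 60.9] z 166.6 yaw 90.4 F [1.9 0.2 0.2] gap 0.0
travel [-0.2561, 0.1538, 0.0019] turn [-0.0002, -0.0001, -0.4975]
[[  85.27444778 -143.41728821]
 [  82.92750964 -146.53848691]]
0 599 y [-105.    20.4] z lead 47.1 z trail 47.4
20 640 y [-105.2   21.4] z lead 47.2 z trail 47.3
40 489 y [-105.2   22.9] z lead 47.0 z trail 47.5
-100 68 47.502533501612575
-80 74 47.548061844222886
-20 66 47.379174282153535
0 59 47.90877136836266
pin 83 [  82.77491669 -146.56636959]
```

View pics/s2c.png

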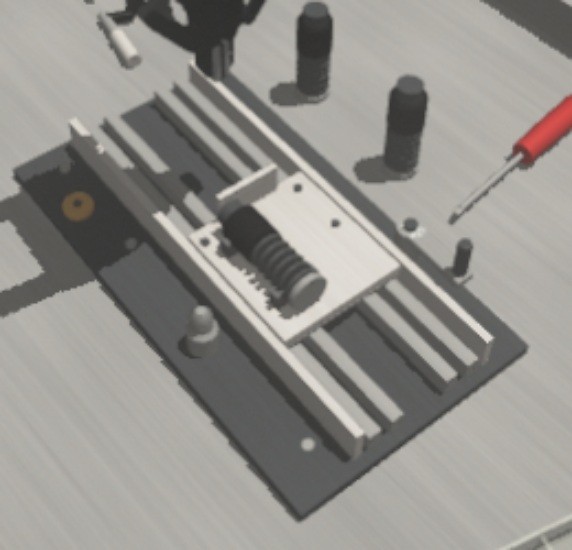

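The board is flush and level on all sides (crop ~ (300,250)). The keeper pin at (462,255) hasn't moved. Next I'll go above the +x side of the pin.

>>> {"name": "apply_moves", "arguments": {
  "claw": [-1, -1, -1, -1, -1],
  "travel": [
    [-0.256, 0.154, 0],
    [-0.256, 0.154, 0],
    [-0.256, 0.154, 0],
    [-0.256, 0.154, 0],
    [-0.256, 0.154, 0]
  ],
  "turn": [
    [0, 0, -0.4975],
    [0, 0, -0.4975],
    [0, 0, -0.4975],
    [0, 0, -0.4975],
    [0, 0, -0.4975]
  ]
}}

```text
t: 6.2
tcp_pos: [0.6239, -0.1268, 0.1645]
tool_rot: [0.474, 0.881, -0.0, -0.001]
force: [2.0, -0.2, 0.6]
finger_gap: 0.0
gripper_force: 0.0
```

```bash
python3 -c "
from h import *
st();plan(125,-143,165,180)"
```

```text
t 6.2 bed [ 108.9 -117.5] z 164.5 yaw 126.3 F [ 2.  -0.2  0.6] gap 0.0
travel [-0.0376, -0.0027, -0.0006] turn [-0.0001, -0.0004, -0.2981]
```

>>> {"name": "apply_moves", "arguments": {
  "claw": [-1, -1, -1, -1, -1],
  "travel": [
    [-0.035, -0.003, 0],
    [-0.035, -0.003, 0],
    [-0.035, -0.003, 0],
    [-0.035, -0.003, 0],
    [-0.035, -0.003, 0]
  ],
  "turn": [
    [0, 0, -0.298],
    [0, 0, -0.298],
    [0, 0, -0.298],
    [0, 0, -0.298],
    [0, 0, -0.298]
  ]
}}

```text
t: 6.62
tcp_pos: [0.6364, -0.1503, 0.164]
tool_rot: [0.18, 0.984, 0.0, -0.001]
force: [-0.1, 0.0, -0.8]
finger_gap: -0.002
gripper_force: 0.0
```

```bash
python3 -c "
from h import *
st();plan(125,-143,165,180)"
```

```text
t 6.62 bed [ 122.6 -140.3] z 164.0 yaw 162.1 F [-0.1  0.  -0.8] gap -0.0
travel [-0.0039, -0.0023, -0.0013] turn [0.0001, -0.0006, -0.0995]
```

>>> {"name": "apply_moves", "arguments": {
  "claw": [-1, -1, -1, -1, -1],
  "travel": [
    [-0.003, -0.0023, 0],
    [-0.003, -0.0023, 0],
    [-0.003, -0.0023, 0],
    [-0.003, -0.0023, 0],
    [-0.003, -0.0023, 0]
  ],
  "turn": [
    [0, 0, -0.0995],
    [0, 0, -0.0995],
    [0, 0, -0.0995],
    [0, 0, -0.0995],
    [0, 0, -0.0995]
  ]
}}

```text
t: 7.03
tcp_pos: [0.6381, -0.1527, 0.1644]
tool_rot: [0.029, 1.0, 0.0, -0.001]
force: [-0.4, -0.8, 0.4]
finger_gap: -0.0
gripper_force: 0.0
```

```bash
python3 -c "
from h import *
st();plan(125,-143,72,180)"
```

```text
t 7.03 bed [ 124.3 -142.6] z 164.4 yaw 179.6 F [-0.4 -0.8  0.4] gap -0.0
travel [-0.001, -0.0005, 0.1156] turn [0.0001, -0.0004, -0.0023]
```

>>> {"name": "apply_moves", "arguments": {
  "claw": [-1, -1, -1, -1, -1],
  "travel": [
    [0, 0, 0.04],
    [0, 0, 0.08],
    [0, 0, 0.1156],
    [0, 0, 0.1156],
    [0, 0, 0.1156]
  ],
  "turn": [
    [0, 0, 0],
    [0, 0, 0],
    [0, 0, 0],
    [0, 0, 0],
    [0, 0, 0]
  ]
}}

```text
t: 7.45
tcp_pos: [0.637, -0.1528, 0.071]
tool_rot: [0.028, 1.0, 0.001, -0.002]
force: [0.7, 0.2, -0.2]
finger_gap: -0.0
gripper_force: 0.0
```

```bash
cat >> h.py <<'E'
def arc(ths,g=17):
    for d in ths:
        t=np.deg2rad(d);a=np.array([-np.sin(t),-np.cos(t)]);tg=np.array([-np.cos(t),np.sin(t)])
        p=np.array([86,-85])+58*a-g*tg;print(d,p.round(1),end=" ");plan(p[0],p[1],72,180-d)
E
python3 -c "
from h import *
st();arc([0,6,12,18,24])"
```

```text
t 7.45 bed [ 123.3 -142.8] z 71.0 yaw 179.6 F [ 0.7  0.2 -0.2] gap -0.0
0 [ 103. -143.] travel [0.0253, -0.0004, -0.0011] turn [0.0005, -0.0014, -0.0022]
6 [  96.8 -144.5] travel [0.033, -0.0023, -0.0011] turn [0.0004, -0.0014, 0.0311]
12 [  90.6 -145.3] travel [0.0409, -0.0034, -0.001] turn [0.0003, -0.0014, 0.0645]
18 [  84.2 -145.4] travel [0.0488, -0.0036, -0.001] turn [0.0003, -0.0014, 0.0978]
24 [  77.9 -144.9] travel [0.0567, -0.003, -0.001] turn [0.0002, -0.0015, 0.1311]
```

>>> {"name": "apply_moves", "arguments": {
  "claw": [-1, -1, -1, -1, -1],
  "travel": [
    [0.013, 0, -0.001],
    [0.0253, 0, -0.001],
    [0.033, -0.0023, -0.001],
    [0.041, -0.0034, -0.001],
    [0.0488, -0.0036, -0.001]
  ],
  "turn": [
    [0, 0, 0],
    [0, 0, -0.002],
    [0, 0, 0.031],
    [0, 0, 0.0645],
    [0, 0, 0.098]
  ]
}}

```text
t: 7.87
tcp_pos: [0.6017, -0.1555, 0.0766]
tool_rot: [0.184, 0.983, -0.001, 0.004]
force: [0.9, -0.5, -0.9]
finger_gap: 0.001
gripper_force: 0.8
```

```bash
python3 -c "
from h import *
st();arc([18,24,30,36,42,48])"
```

```text
t 7.87 bed [  88.2 -147.3] z 76.6 yaw 161.7 F [ 0.9 -0.5 -0.9] gap 0.0
18 [  84.2 -145.4] travel [0.0054, 0.0007, 0.0057] turn [-0.0001, 0.0024, -0.0019]
24 [  77.9 -144.9] travel [0.0131, -0.0012, 0.0056] turn [-0.0, 0.0024, 0.0314]
30 [  71.7 -143.7] travel [0.021, -0.0022, 0.0056] turn [0.0001, 0.0024, 0.0648]
36 [  65.7 -141.9] travel [0.0289, -0.0024, 0.0055] turn [0.0002, 0.0024, 0.0981]
42 [  59.8 -139.5] travel [0.0368, -0.0018, 0.0055] turn [0.0004, 0.0024, 0.1314]
48 [  54.3 -136.4] travel [0.0445, -0.0004, 0.0054] turn [0.0005, 0.0024, 0.1648]
```

>>> {"name": "apply_moves", "arguments": {
  "claw": [-1, -1, -1, -1, -1],
  "travel": [
    [0.0078, -0.0019, 0],
    [0.0156, -0.0029, 0],
    [0.0235, -0.0031, 0],
    [0.0314, -0.0025, 0],
    [0.039, -0.0011, 0]
  ],
  "turn": [
    [0, 0, 0.0333],
    [0, 0, 0.0667],
    [0, 0, 0.1],
    [0, 0, 0.1333],
    [0, 0, 0.1667]
  ]
}}

```text
t: 8.28
tcp_pos: [0.5722, -0.146, 0.0767]
tool_rot: [0.432, 0.902, -0.001, 0.004]
force: [0.7, -1.8, -0.4]
finger_gap: -0.005
gripper_force: 1.0
```

```bash
python3 -c "
from h import *
st();arc([48])"
```

```text
t 8.28 bed [  58.2 -139.3] z 76.7 yaw 131.7 F [ 0.7 -1.8 -0.4] gap -0.0
48 [  54.3 -136.4] travel [0.0059, -0.0013, 0.0058] turn [0.0008, 0.0024, -0.0018]
```

>>> {"name": "apply_moves", "arguments": {
  "claw": [-1, -1, -1, -1, -1],
  "travel": [
    [0.0078, -0.0019, 0.002],
    [0.0156, -0.0029, 0.003],
    [0.0235, -0.0031, 0.003],
    [0.0314, -0.0025, 0.003],
    [0.039, -0.0011, 0.003]
  ],
  "turn": [
    [0, 0, 0.0333],
    [0, 0, 0.0667],
    [0, 0, 0.1],
    [0, 0, 0.1333],
    [0, 0, 0.1667]
  ]
}}

```text
t: 8.7
tcp_pos: [0.5514, -0.1218, 0.0742]
tool_rot: [0.651, 0.759, 0.0, 0.003]
force: [-0.2, -1.2, 1.4]
finger_gap: 0.004
gripper_force: 0.9
```

```bash
python3 -c "
from h import *
st();arc([78,84,90],17)"
```

```text
t 8.7 bed [  36.2 -116.1] z 74.2 yaw 101.7 F [-0.2 -1.2  1.4] gap 0.0
78 [  32.8 -113.7] travel [0.0039, -0.0036, 0.0027] turn [0.0016, 0.0014, -0.0018]
84 [  30.1 -108. ] travel [0.0116, -0.0055, 0.0026] turn [0.0016, 0.0013, 0.0315]
90 [  28. -102.] travel [0.0194, -0.0065, 0.0026] turn [0.0017, 0.0012, 0.0648]
```

>>> {"name": "apply_moves", "arguments": {
  "claw": [-1, -1, -1, -1, -1],
  "travel": [
    [0.0078, -0.0025, 0],
    [0.0156, -0.004, 0],
    [0.0166, -0.004, 0],
    [0.0166, -0.004, 0],
    [0.0166, -0.004, 0]
  ],
  "turn": [
    [0, 0, 0.0333],
    [0, 0, 0.0667],
    [0, 0, 0.0667],
    [0, 0, 0.0667],
    [0, 0, 0.0667]
  ]
}}

```text
t: 9.12
tcp_pos: [0.5461, -0.1091, 0.073]
tool_rot: [0.724, 0.69, 0.001, 0.002]
force: [0.7, -3.8, 1.7]
finger_gap: -0.006
gripper_force: 1.7
```

```bash
cat >> h.py <<'E'
def keep():
    for n in("top","side"):
        W=cloud(snap(n));b=w2b(W)*1e3;z=W[...,2]*1e3
        m=(b[...,0]>35)&(b[...,0]<78)&(b[...,1]>-125)&(b[...,1]<-60)&(abs(z-57)<4.5)
        q=b[m]
        if len(q)<10: print(n,len(q));continue
        e=[]
        for x in range(36,76,4):
            k=q[(q[:,0]>=x)&(q[:,0]<x+4)]
            if len(k)>4: e.append((x+2,np.percentile(k[:,1],8),np.percentile(k[:,1],92)))
        e=np.array(e);f=np.polyfit(e[:,0],e[:,1:].mean(1),1);print(n,len(q),"slope",f[0].round(3),e[::3].round(1).tolist())
E
python3 -c "
from h import *
st();keep()"
```

```text
t 9.12 bed [  30.3 -103.7] z 73.0 yaw 90.1 F [ 0.7 -3.8  1.7] gap -0.01
top 35 slope -0.367 [[66.0, -82.6, -78.5]]
side 51 slope 0.289 [[66.0, -94.5, -90.0]]
```

>>> {"name": "apply_moves", "arguments": {
  "claw": [-1, -1, -1, -1, -1],
  "travel": [
    [0.001, 0, 0],
    [0.002, 0, 0],
    [0.003, 0, 0],
    [0.004, 0, 0],
    [0.004, 0, 0]
  ],
  "turn": [
    [0, 0, 0],
    [0, 0, 0],
    [0, 0, 0],
    [0, 0, 0],
    [0, 0, 0]
  ]
}}

```text
t: 9.63
tcp_pos: [0.5456, -0.1087, 0.0723]
tool_rot: [0.724, 0.69, -0.001, 0.003]
force: [-2.7, -13.7, 5.4]
finger_gap: -0.001
gripper_force: 6.9
```

```bash
python3 -c "
from h import *
st();
s=snap('side');c=s['pixels'][200:400,260:470,::-1];cv2.imwrite('pics/s3c.png',cv2.resize(c,None,fx=2.8,fy=2.8))"
```

```text
t 9.63 bed [  29.8 -103.4] z 72.3 yaw 90.1 F [ -2.7 -13.7   5.4] gap -0.0
```

View pics/s3c.png

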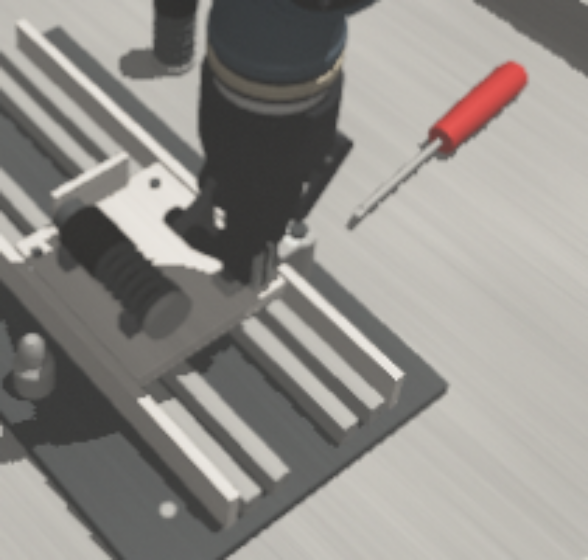

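Force rose to 13.7 N with only 0.3 mm of movement, so the arm is against its stop. The arm runs across the board under the gripper (crop ~250,285). I'll back off and rise.

>>> {"name": "apply_moves", "arguments": {
  "claw": [-1, -1, -1, -1, -1],
  "travel": [
    [-0.01, 0, 0],
    [-0.03, 0, 0],
    [-0.045, 0, -0.03],
    [-0.045, 0, -0.08],
    [-0.045, 0, -0.13]
  ],
  "turn": [
    [0, 0, 0],
    [0, 0, 0],
    [0, 0, 0],
    [0, 0, 0],
    [0, 0, 0]
  ]
}}

```text
t: 10.1
tcp_pos: [0.5401, -0.1398, 0.1741]
tool_rot: [0.725, 0.689, -0.001, -0.004]
force: [1.5, -0.7, -0.2]
finger_gap: -0.004
gripper_force: 0.0
```

>>> {"name": "apply_moves", "arguments": {
  "claw": [-1, -1, -1, -1, -1],
  "travel": [
    [-0.05, 0, -0.02],
    [-0.1, 0, -0.04],
    [-0.15, 0, -0.04],
    [-0.15, 0, -0.04],
    [-0.15, 0, -0.04]
  ],
  "turn": [
    [0, 0, 0],
    [0, 0, 0],
    [0, 0, 0],
    [0, 0, 0],
    [0, 0, 0]
  ]
}}

```text
t: 10.52
tcp_pos: [0.5355, -0.2618, 0.2066]
tool_rot: [0.726, 0.688, 0.0, -0.001]
force: [-0.1, 0.8, -0.3]
finger_gap: 0.004
gripper_force: 0.0
```

```bash
python3 -c "
from h import *
st();keep();board()
s=snap('side');c=s['pixels'][130:400,180:470,::-1];cv2.imwrite('pics/s4c.png',cv2.resize(c,None,fx=2.2,fy=2.2))"
```

```text
t 10.52 bed [  27.4 -256.8] z 206.6 yaw 89.8 F [-0.1  0.8 -0.3] gap 0.0
top 164 slope 0.015 [[38.0, -93.8, -81.2], [50.0, -93.2, -79.3], [62.0, -93.0, -78.9], [74.0, -92.9, -78.9]]
side 202 slope 0.046 [[38.0, -94.2, -85.0], [50.0, -94.0, -78.7], [62.0, -94.1, -81.0], [74.0, -94.4, -79.8]]
0 617 y [-105.    20.4] z lead 47.0 z trail 47.5
20 601 y [-105.1   20.6] z lead 48.5 z trail 47.4
40 406 y [-104.9   24.1] z lead 49.0 z trail 47.6
```

View pics/s4c.png

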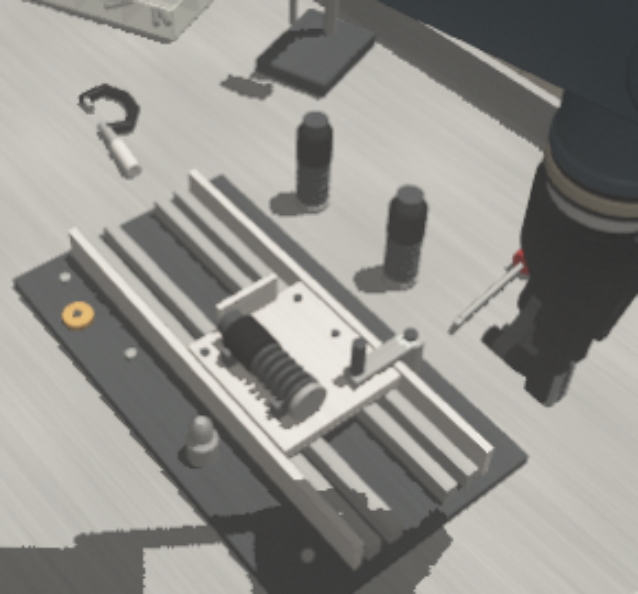

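The keeper lies straight across the seated board (crop ~ (385,355)). All the loose parts in view are where they were, and the gripper is clear.

```bash
python3 -c "
from h import *
print(manip.sign_off())"
```

```text
the job is handed in; nothing more can be done
None
```

The job is handed in at about 10.5 s: the board is seated level in its notches, the keeper arm is against its stop over it, the loose parts seen in the last picture were undisturbed, and the gripper is clear.

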